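# Load a shoe last into the free track of the polishing rack and bar it in

### The job

One of the rack's two tracks already has a dark last clamped in it. Take the loose pale plywood last from the mat and slide its foot plate, toe first, into the open near end of the other, free track until it is fully home against the stop; then let go and swing the yellow keeper bar by its red knob fully across behind the last you have just loaded. Leave the polish tin and the brush where they are.

Things in the scene. Friction and masses are not known exactly. Their poses are not given: they have to be found in the camera images.
- rack: Fixed plywood board 295 x 246 x 12 mm with two aluminium tracks side by side along its x, at y = +80 (left) and -80 mm (right). Origin: underside, midway between the tracks, at their open ends; x points from the open ends (x 0) to the stops (x 130 mm), y left. Its top, 12 mm up, is the tracks' floor and, from x -151 to 0, a flat apron before them. Place and yaw vary.
- left_home (a point): Floor point in the left track (rack x 70, y 80, z 12 mm), axes as the rack's: a last's origin is here when fully home. Each track is a channel 55 mm wide and 130 mm long, closed by a 14 mm high stop; lips on both sides overhang it, 9 to 14 mm above the floor, leaving a 30 mm slot between them, so a last enters only from the open end.
- right_home (a point): The same point in the right track (rack x 70, y -80, z 12 mm), axes as the rack's.
- parked_last: Dark brown shoe last, shaped as the pale one, fixed fully home in the left or the right track (varies) by a small aluminium screw clamp that reaches 45 mm behind its heel and 50 mm above the floor. Origin and axes as for last. The track it does not stand in is the free one.
- last: Loose pale plywood shoe last, 0.3 to 0.6 kg, 170 mm long, 95 mm high, upright on the mat. Origin: underside centre of its steel foot plate; x to the toe, z up. Plate 120 x 50 x 6 mm with half-round ends, on it a web 22 mm wide up to z 20, then the wooden foot: heel at x -60, toe at x 110, up to 68 mm wide, top at z 57.5 except for the neck.
- last_neck (a point): Middle of the pale last's neck (x -4, y 0, z 78 mm in its frame). The neck rises from z 57.5 to 95 mm, x -40 to 32 mm, with flat parallel sides 40 mm apart across y: grip it here.
- last_toe (a point): Tip of the toe of the pale last, x 110, y 0, z 30 mm in its frame.
- keeper (a joint): Yellow keeper bar, 16 mm wide, top 12 mm above the rack floor, on an upright pivot at rack x -8, y 0. Rad: 0 = pointing along the rack's -x (within 0.25 at the start), +1.57 = fully across the left track's open end, -1.57 = the right's (hard stops). Needs under 1 N at the knob, stays where left. Closed, it passes 10 mm behind a last that is home.
- keeper_knob (a point): Centre of the top of the upright round red knob on the free end of the keeper bar: 16 mm diameter, 60 mm tall, its top 72 mm above the rack floor, 88 mm from the pivot. It can be pinched from above or pushed sideways.
- mat: Fixed black silicone mat on the crate top, 260 x 240 x 6 mm; origin: underside centre. It lies to the left or to the right of the rack.
- tray: Fixed grey tray with an 18 mm high rim, 240 x 220 mm, on the other side of the rack from the mat; holds the tin and the brush. Origin: underside centre.
- tin: Round steel polish tin with a dark lid, 87 mm diameter, 32 mm high, loose in the tray; leave alone. Origin: underside centre.
- brush: Black plastic shoe brush, 150 x 45 x 36 mm, loose in the tray; leave alone. Origin: underside centre, x along its length.
Not all that is in view belongs to the job. There is more than one size of the last; the job needs the largest.

How it is judged:
By the outcome, as a careful person would: the job done as asked, in the order asked, and still so for the second after the job is handed in, with the robot touching nothing.
It also fails if it takes over 58 s, if anything falls off the work surface, if the arm or the gripper's body presses on something with over 40 N, if the wrist force passes 120 N, or if a joint passes its speed limit or range.

### The arm

A 7-joint arm with a two-finger parallel gripper is mounted at the origin on the work surface. World frame = base frame: x ahead of the robot, y to its left, z up, the work surface at z = 0. Lengths are in m, angles in rad, forces in N, time in s.
With the tool pointing down it reaches from about 0.4 to 0.85 m from the base axis. Payload 10.4 kg.
Tool frame: the origin (TCP) lies at the very end of the fingers, on their centre line; the grasp point (between the pads) lies manip.grasp_offset behind it (manip.grasp_offset is the distance from the TCP to the grasp point, in m); z points along the fingers, x is the direction in which the jaws open and shut, and the axes are right-handed (so a half turn about z gives the same grasp; the last joint's range is limited). The gripper opens to 85 mm and grips with 20 to 120 N. Pads are 22 mm wide; open, the fingers measure 114 mm over their backs; the gripper's body (76 mm by 85 mm) begins 54 mm behind the grasp point. The pads swing forward as they close: fully open they stand 13 mm farther back than shut.
Start: joints at [-1.241, 0.332, -0.065, 1.46, 0.022, 1.35, -0.088], TCP at [0.216, 0.587, 0.231] pointing down, gripper open.
Joint ranges: [-2.6, 2.6], [-0.5, 2.12], [-1.47, 1.34], [0.16, 2.42], [-1.27, 4.41], [0.06, 2.06], [-2.6, 2.6]. Speed limits (rad/s): [2.22, 2.22, 2.79, 2.79, 3.14, 3.14, 3.14].

### API

Orientations are given as a unit quaternion [x, y, z, w].
In Python, from workcell import manip gives the robot as it stands.
- The arm moves only by the shell command python3 -m crank 'ROWS' [FORCE]. ROWS is JSON, a list that holds one entry, the list of rows, each a list of 7 numbers: the shift along the world's x, y, z in units of 60 mm (1.0 is 60 mm), then the turn, a rotation vector about the world's x, y, z in units of 5 degrees (1.0 is 5 degrees), then the finger opening in mm, from 0 to 85.4. A call has 1 to 8 rows; each row shifts and turns the commanded pose from where the row before left it; what a row does not reach is not made up. A row lasts 1/8 s, in which the tool goes at most 62.5 mm and 10.7 degrees, less where a joint would pass 70% of its speed; a pose out of reach is approached as far as the arm can. A call is refused whole if a number of a shift passes 1 or a number of a turn 1, either way. A call with a gripper value outside its range is refused whole. The fingers move at their own pace and stop on an object; FORCE is the grip in N (left out, the last holds). Time passes only in rows, so rows that do not move let the fingers close. It gives the time, the measured TCP pose, the force and the opening at its end, in the units of the state.
- manip.get_obs(): the state, without advancing time (a new reading comes with each control period).
- manip.camera(name): name is "scene" or "top" or "wrist"; returns (picture, depth): 400x640x3 uint8, blue, green, red; 400x640 float32, m along the optical axis (not along the pixel's ray), 0 where there is no reading.
- manip.get_calibration(name): a dict with "fx", "fy", "cx", "cy" (pixels), "rvec" (rotation vector, rad) and "tvec" (3), from world to camera coordinates, as OpenCV has them; the wrist camera has in their place "T_tool_cam" (4x4, takes a point from camera to tool coordinates, whose origin is the TCP and whose axes are the tool frame's). Camera axes: x right, y down, z forward; pixel columns grow to the right and rows downward; lengths in m; the calibration is good to about 2 mm. A picture is of the moment at which its call begins: read the wrist's pose just before it. get_calibration takes no time and is no camera call.
- manip.hand_in(): hands the job in, once; it reports no verdict.
The state is a dict: "clock": time; "joint_pos": joint angles; "joint_velocities": joint speeds; "tau": joint torques, N m; "position": TCP position; "ee_rot": TCP orientation; "ft_force": force on the tool from outside, world axes, zero at the start; "torque": the same for the moment, N m; "grip_width": opening from 0.0 (shut) to 1.0 (fully open).
Only numpy, scipy, OpenCV 4.12 (cv2) and the standard library are available. Lean on these libraries where they do the work, as an engineer would, in place of code of your own. Each camera call takes 0.05 s, during which the arm holds its last target.

## Working session

There is one attempt and no reset: what is moved stays moved. The work goes in short steps, Python scripts to look and compute and a shell command to move; the robot and the scene stay as the last step left them, time stands still between calls to the robot, and variables do not carry over. Pictures are saved under pics/ and viewed, and the job is handed in when it is done.

```bash
ls; mkdir -p pics
python3 - <<'E'
from workcell import manip
import cv2
print(manip.get_obs(), manip.grasp_offset)
for n in ("scene","top","wrist"):
    p,d=manip.camera(n); cv2.imwrite(f"pics/{n}0.png",p)
    import numpy as np; np.save(f"pics/{n}0.npy",d)
    print(n,manip.get_calibration(n))
E
```

```text
pics
{'clock': 0.0, 'joint_pos': array([-1.24060962,  0.3328818 , -0.06470858,  1.46093256,  0.02159037,
        1.34990117, -0.08850809]), 'joint_velocities': array([-1.15646474e-03,  7.10751726e-04,  2.90947891e-04,  1.15531495e-03,
       -6.43692330e-05, -6.01169073e-04,  1.06941326e-03]), 'tau': array([ 8.39674340e-05, -6.25444579e+01,  4.94253798e-02, -3.91596437e+01,
        1.62039668e-02,  9.65003361e-03,  5.23599306e-05]), 'position': array([0.21581459, 0.5861593 , 0.23051393]), 'ee_rot': array([ 8.20212166e-01,  5.72058994e-01, -5.69750590e-04,  4.30128013e-04]), 'ft_force': array([0.29301643, 0.02916545, 0.44844345]), 'torque': array([-0.00422605, -0.02015848, -0.0240823 ]), 'grip_width': 1.002089316638021} 0.0187
scene {'fx': 454.4048072878266, 'fy': 454.4048072878266, 'cx': 318.62962155550935, 'cy': 195.91730718213927, 'rvec': array([ 2.16138879,  1.47231145, -0.43216809]), 'tvec': array([-0.15960628, -0.34839103,  1.71568829])}
top {'fx': 520.4076382709446, 'fy': 520.4076382709446, 'cx': 327.104585481568, 'cy': 193.8716883733507, 'rvec': array([ 2.15444255, -2.19975537,  0.08975811]), 'tvec': array([0.01651464, 0.50291999, 1.29780147])}
wrist {'fx': 301.34512407667205, 'fy': 301.34512407667205, 'cx': 320.65951507827833, 'cy': 200.233422810042, 'T_tool_cam': array([[ 9.99999736e-01, -6.68097702e-04,  2.86985682e-04,
         9.50791797e-04],
       [ 5.51151806e-04,  9.53890246e-01,  3.00155118e-01,
        -7.73660841e-02],
       [-4.74285787e-04, -3.00154881e-01,  9.53890362e-01,
        -1.43029466e-01],
       [ 0.00000000e+00,  0.00000000e+00,  0.00000000e+00,
         1.00000000e+00]])}
```

View pics/scene0.png

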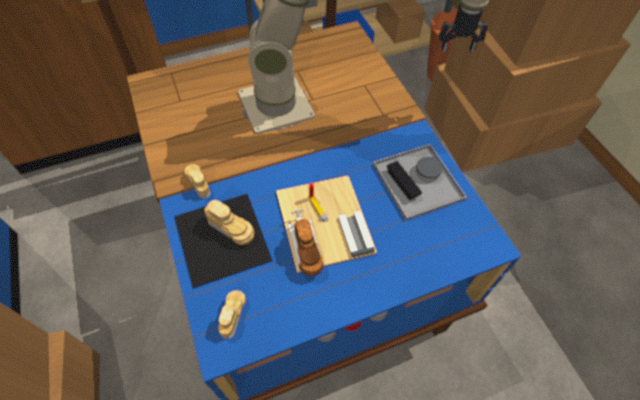

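View pics/top0.png

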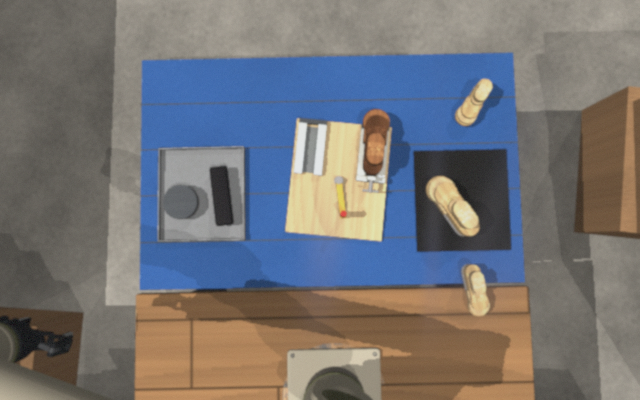

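View pics/wrist0.png

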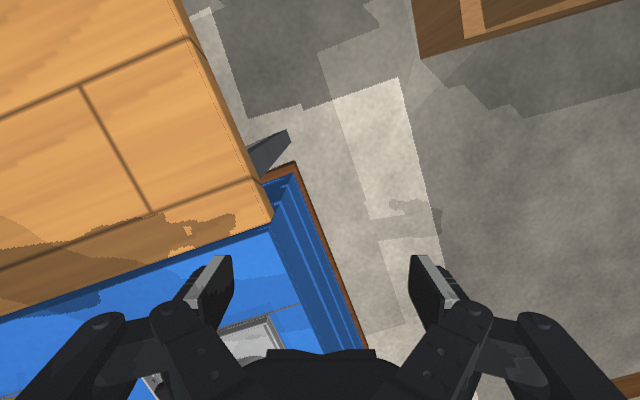

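The top view (up is +x, left is +y) shows three pale lasts:
- On the mat, about (453,205).
- Off the mat, about (474,102).
- Off the mat, about (476,290).

The one on the mat looks largest, which fits the description. The dark last stands in the right track at about (375,145), so the left track at about (311,147) is free. The keeper's knob is at about (343,214). Next I'll take measurements and make one enlarged crop.

```bash
cat > h.py <<'E'
import numpy as np, cv2
from scipy.spatial.transform import Rotation as R
from workcell import manip
def cam(n,o=None):
    c=manip.get_calibration(n); K=np.array([[c['fx'],0,c['cx']],[0,c['fy'],c['cy']],[0,0,1]])
    if 'rvec' in c:
        M=cv2.Rodrigues(c['rvec'])[0]; return K,M.T,-M.T@c['tvec']   # cam->world
    T=c['T_tool_cam']; Rt=R.from_quat(o['ee_rot']).as_matrix()
    return K,Rt@T[:3,:3],Rt@T[:3,3]+o['position']
def cloud(n,d,o=None):
    K,Rw,t=cam(n,o); v,u=np.mgrid[:400,:640]
    P=np.stack([(u-K[0,2])/K[0,0]*d,(v-K[1,2])/K[1,1]*d,d],-1)
    return P@Rw.T+t
def ray(n,uv,z,o=None):
    K,Rw,t=cam(n,o); uv=np.atleast_2d(uv).astype(float)
    r=np.c_[(uv[:,0]-K[0,2])/K[0,0],(uv[:,1]-K[1,2])/K[1,1],np.ones(len(uv))]@Rw.T
    return t+r*((z-t[2])/r[:,2])[:,None]
def proj(n,P,o=None):
    K,Rw,t=cam(n,o); q=(np.atleast_2d(P)-t)@Rw; q=q@K.T; return q[:,:2]/q[:,2:]
E
python3 - <<'E'
from h import *
p=cv2.imread('pics/top0.png'); d=np.load('pics/top0.npy'); X=cloud('top',d)
for uv in [(250,80),(500,240),(430,165),(340,225),(300,225),(313,150),(343,214),(340,180),(463,215),(438,190),(375,145),(482,85),(479,300),(375,187),(220,195),(240,155)]:
    print(uv,X[uv[1],uv[0]].round(3))
# height map image
z=X[...,2]; h=np.clip(z/0.25*255,0,255).astype(np.uint8)
h=cv2.applyColorMap(h,cv2.COLORMAP_JET)
a=cv2.resize(p[70:320,270:530],None,fx=1.5*1.0,fy=1.5,interpolation=cv2.INTER_CUBIC)
b=cv2.resize(h[70:320,270:530],None,fx=1.5,fy=1.5,interpolation=cv2.INTER_NEAREST)
cv2.imwrite('pics/c1.png',np.hstack([a,b]))
# lengths of pale lasts: points above top surface+20mm
blue=np.median(z[100:140,160:280]); print('crate z',blue)
m=((z>blue+0.045)&(X[...,1]<-0.12)&(z<0.5)).astype(np.uint8)
n,l,s,c=cv2.connectedComponentsWithStats(m)
for i in range(1,n):
    if s[i,4]>100:
        q=X[l==i]; (cc,sz,an)=cv2.minAreaRect((q[:,:2]*1000).astype(np.float32)); print(i,s[i],c[i].round(),np.round(cc),np.round(sz),an,np.percentile(q[:,2],99).round(3))
E
```

```text
(250, 80) [ 0.81   0.203 -0.002]
(500, 240) [ 0.378 -0.43   0.009]
(430, 165) [ 0.573 -0.26   0.01 ]
(340, 225) [ 0.424 -0.025  0.01 ]
(300, 225) [0.426 0.077 0.01 ]
(313, 150) [0.618 0.04  0.014]
(343, 214) [ 0.448 -0.031  0.085]
(340, 180) [ 0.537 -0.027  0.031]
(463, 215) [ 0.439 -0.315  0.101]
(438, 190) [ 0.504 -0.266  0.062]
(375, 145) [ 0.611 -0.111  0.103]
(482, 85) [ 0.762 -0.384  0.07 ]
(479, 300) [ 0.233 -0.361  0.042]
(375, 187) [ 0.519 -0.117  0.009]
(220, 195) [0.504 0.274 0.04 ]
(240, 155) [0.61  0.229 0.003]
crate z -0.0002571674132139101
2 [470  79  23  27 346] [481.  92.] [ 751. -387.] [35. 76.] 58.71119689941406 0.077
10 [376 109  14  63 497] [382. 133.] [ 633. -136.] [ 33. 161.] 89.89675903320312 0.11
15 [ 429  177   51   59 1495] [454. 205.] [ 466. -309.] [164.  66.] 36.469024658203125 0.105
22 [467 270  22  34 394] [477. 284.] [ 264. -354.] [84. 38.] 12.111656188964844 0.078
```

View pics/c1.png

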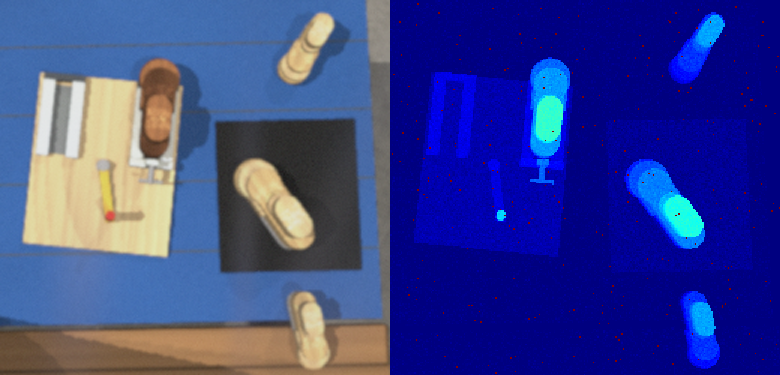

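The enlarged crop confirms it. The last on the mat is about 164 x 66 mm at foot height with its top at z 0.10, and the other two are clearly smaller (tops at 0.07-0.08). So the mat last is the one for the job, with its toe up-left in the picture. Next I'll measure the rack, neck and knob more closely.

Run:
```python
from h import *
p=cv2.imread('pics/top0.png'); d=np.load('pics/top0.npy'); X=cloud('top',d); z=X[...,2]
def rect(m):
    q=X[m][:,:2]*1000; c,s,a=cv2.minAreaRect(q.astype(np.float32)); return np.round(c,1),np.round(s,1),round(a,1),m.sum()
box=np.zeros((400,640),bool); box[170:250,420:500]=1
print('neck',rect(box&(z>0.088)&(z<0.12)), 'mean',X[box&(z>0.088)&(z<.12)].mean(0))
foot=box&(z>0.05)&(z<.12); print('foot',rect(foot))
# contour-based foot silhouette via colour
hsv=cv2.cvtColor(p,cv2.COLOR_BGR2HSV)
# last axis via PCA of foot pts
q=X[foot][:,:2]; _,_,vt=np.linalg.svd(q-q.mean(0)); print('axis deg',np.degrees(np.arctan2(vt[0,1],vt[0,0])),q.mean(0))
# rack: wood colour mask apron
print('hsv apron',hsv[225,300],hsv[200,310],hsv[200,370],'knob',hsv[214,343],'bar',hsv[190,340])
m=((hsv[...,0]>8)&(hsv[...,0]<30)&(hsv[...,1]>40)&(hsv[...,2]>150)).astype(np.uint8); m[:,:280]=0;m[:,400:]=0;m[:115]=0;m[250:]=0
cs,_=cv2.findContours(m,0,1); c=max(cs,key=cv2.contourArea); 
print(cv2.minAreaRect(c), cv2.approxPolyDP(c,6,True)[:,0].tolist())
kn=((hsv[...,0]<6)|(hsv[...,0]>174))&(hsv[...,1]>180)&(hsv[...,2]>120); kn[:,:330]=0;kn[:,352:]=0;kn[:200]=0;kn[225:]=0
v,u=np.nonzero(kn); print('knob px',u.mean(),v.mean(),len(u),ray('top',[u.mean(),v.mean()],0.084))
K=(z>0.075)&(z<.095); K[:,:335]=0;K[:,352:]=0;K[:205]=0;K[225:]=0; print('knob cloud',X[K].mean(0),K.sum())
cv2.imwrite('pics/c2.png',cv2.resize(p[110:250,275:400],None,fx=4.2,fy=4.2,interpolation=cv2.INTER_CUBIC))
```

```text
neck (array([ 442. , -321.2]), array([72.2, 41.3]), 30.7, np.int64(487)) mean [ 0.44200582 -0.32068032  0.10018839]
foot (array([ 466.4, -310.1]), array([162.7,  66. ]), 38.5, np.int64(1381))
axis deg -148.174967729561 [ 0.46235034 -0.30396268]
hsv apron [ 24  76 226] [ 25  71 226] [ 24  73 226] knob [  1 171 221] bar [ 26 150 224]
((338.6188049316406, 179.3118896484375), (96.2200927734375, 114.13076782226562), 5.710593223571777) [[298, 119], [286, 231], [380, 240], [391, 129], [386, 181], [367, 192], [368, 182], [355, 179], [360, 125], [328, 122], [318, 176], [293, 172]]
knob px nan nan 0 [[nan nan nan]]
knob cloud [ 0.45145158 -0.03220163  0.08314221] 34<stdin>:18: RuntimeWarning: Mean of empty slice.
  ret = ret.dtype.type(ret / rcount)
```

View pics/c2.png

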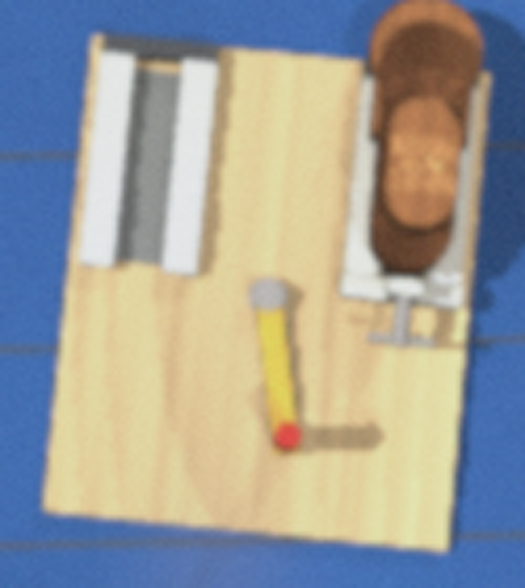

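```bash
python3 -m crank '[[[0.4,-0.8,0,0,0,-1,85],[0.4,-0.8,0,0,0,-1,85],[0.4,-0.8,0,0,0,-1,85],[0.4,-0.8,0,0,0,-1,85],[0.4,-0.8,0,0,0,-1,85],[0.4,-0.8,0,0,0,-1,85],[0.4,-0.8,0,0,0,-1,85],[0.3,-0.8,0,0,0,-1,85]]]' 60; python3 -m crank '[[[0.3,-0.8,0,0,0,-1,85],[0.3,-0.8,0,0,0,-1,85],[0.3,-0.8,0,0,0,-1,85],[0.3,-0.8,0,0,0,-1,85],[0,0,0,0,0,0,85],[0,0,0,0,0,0,85]]]'
python3 - <<'E'
from h import *
o=manip.get_obs(); p,d=manip.camera('wrist'); cv2.imwrite('pics/w1.png',p); np.save('pics/w1.npy',d); np.save('pics/w1o.npy',np.r_[o['position'],o['ee_rot']])
print(o['clock'],o['position'],R.from_quat(o['ee_rot']).as_matrix().round(4))
E
```

```text
clock: 1.15
position: [0.4025, 0.2007, 0.2313]
ee_rot: [0.967, 0.255, 0.0, -0.0]
ft_force: [0.4, 0.4, -0.2]
grip_width: 0.995
clock: 1.9
position: [0.4737, 0.0111, 0.2311]
ee_rot: [0.996, 0.086, -0.0, -0.0]
ft_force: [0.3, -0.2, -0.4]
grip_width: 0.998
1.9 [0.4736735  0.01107131 0.23111082] [[ 9.853e-01  1.707e-01 -5.000e-04]
 [ 1.707e-01 -9.853e-01  2.000e-04]
 [-5.000e-04 -3.000e-04 -1.000e+00]]
```

View pics/w1.png

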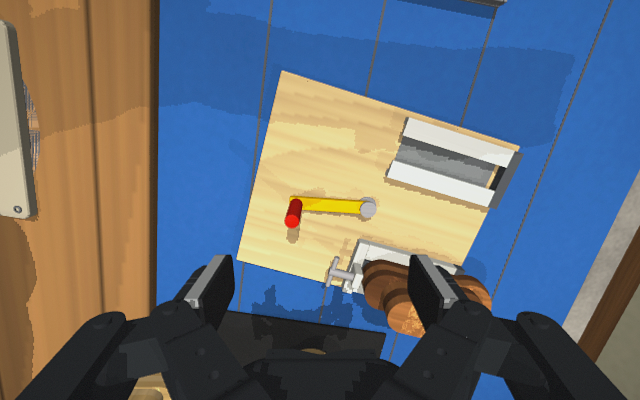

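The wrist view shows the whole rack. The near-left corner is at (281,71) and the near edge runs down to (237,261). The free track has its open end at about (388-408, 118-180). The pivot is at (368,209) and the knob at about (293,212). Now I'll fit the edges.

Run:
```python
from h import *
p=cv2.imread('pics/w1.png'); d=np.load('pics/w1.npy'); a=np.load('pics/w1o.npy'); o=dict(position=a[:3],ee_rot=a[3:])
X=cloud('wrist',d,o)
hsv=cv2.cvtColor(p,cv2.COLOR_BGR2HSV)
for uv in [(270,150),(330,150),(420,125),(440,150),(440,185),(368,209),(292,222)]: print(uv,X[uv[1],uv[0]].round(4),hsv[uv[1],uv[0]])
blue=((hsv[...,0]>95)&(hsv[...,0]<125)&(hsv[...,1]>120)).astype(np.uint8)
nb=1-blue
# subpixel edge: for given approx line, sample blueness across using saturation-channel gradient on hue
g=cv2.GaussianBlur(p[...,0].astype(float)-p[...,2],(0,0),1)  # blue minus red
def fit(a,b,n=60,w=5,src=g):
    a=np.array(a,float);b=np.array(b,float);t=(b-a)/np.linalg.norm(b-a);nrm=np.array([-t[1],t[0]]);pts=[]
    for s in np.linspace(.06,.94,n):
        c=a+(b-a)*s; k=np.arange(-w,w+.01,.25); q=c+k[:,None]*nrm
        v=cv2.remap(src.astype(np.float32),q[:,0].astype(np.float32)[None],q[:,1].astype(np.float32)[None],1)[0]
        gr=np.abs(np.gradient(v)); i=gr.argmax()
        if gr[i]>2: pts.append(c+k[i]*nrm)
    pts=np.array(pts); return pts
def wl(pts,z):
    W=ray('wrist',pts,z,o)[:,:2].astype(np.float32)
    l=cv2.fitLine(W,cv2.DIST_HUBER,0,.001,.001).ravel(); r=np.abs((W-l[2:])@[-l[1],l[0]]); return l,np.median(r)
L={}
for nm,A,B,z in [('left',(281,71),(520,147),.012),('near',(281,71),(237,261),.012)]:
    l,r=wl(fit(A,B),z); L[nm]=l; print(nm,np.degrees(np.arctan2(l[1],l[0])),l[2:],r)
gy=cv2.GaussianBlur(cv2.cvtColor(p,cv2.COLOR_BGR2GRAY).astype(float),(0,0),.8)
crop=cv2.resize(p[100:220,370:530],None,fx=5,fy=5,interpolation=cv2.INTER_CUBIC); cv2.imwrite('pics/w1c.png',crop)
# depth lips: z>0.02 in region
z=X[...,2]; M=(z>0.022)&(z<.032); M[:,:375]=0; M[:105]=0; M[215:]=0; M[:,525:]=0
n,l,s,c=cv2.connectedComponentsWithStats(M.astype(np.uint8))
for i in range(1,n):
    if s[i,4]>200:
        q=X[l==i]; print(i,s[i],np.round(cv2.minAreaRect((q[:,:2]*1000).astype(np.float32))[0],1),np.round(cv2.minAreaRect((q[:,:2]*1000).astype(np.float32))[1:][0],1),cv2.minAreaRect((q[:,:2]*1000).astype(np.float32))[2],q[:,2].mean())
```

```text
(270, 150) [0.409  0.0273 0.0108] [ 24  90 233]
(330, 150) [0.4799 0.0399 0.0133] [ 20 105 218]
(420, 125) [0.5738 0.0863 0.0259] [ 24  11 224]
(440, 150) [0.6092 0.0622 0.0132] [80  8 90]
(440, 185) [0.6157 0.0231 0.0263] [ 70   3 235]
(368, 209) [ 0.5375 -0.0206  0.0277] [  5   8 188]
(292, 222) [ 0.4507 -0.0302  0.0841] [  3 244 231]
left -6.8390117 [0.5529501  0.10104785] 0.00021258488
near 83.097084 [ 0.39441383 -0.01336254] 0.0002247979
1 [ 386  117  138   93 4599] [625.2  48.7] [ 71.3 142.7] 83.27022552490234 0.026416637865855484
```

View pics/w1c.png

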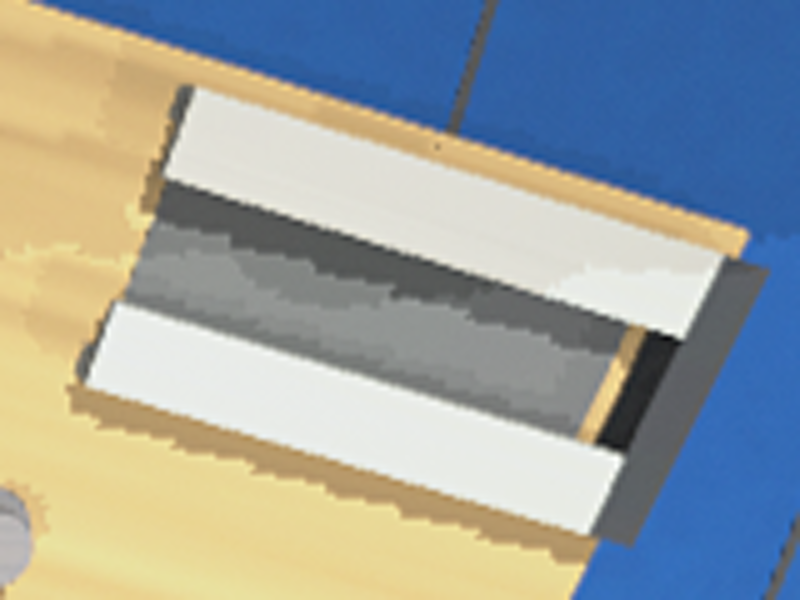

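Run:
```python
from h import *
a=np.load('pics/w1o.npy'); o=dict(position=a[:3],ee_rot=a[3:])
L=np.array([.55295,.10105]);N=np.array([.39441,-.01336]); th=np.radians(-6.87); ex=np.array([np.cos(th),np.sin(th)]);ey=np.array([-ex[1],ex[0]])
O=ex*(N@ex+.151)+ey*(L@ey-.123); print('rack origin',O)
c=lambda x,y:(370+x/5,100+y/5)
Q=np.array([c(165,182),c(640,326),c(120,302),c(580,440),c(195,88),c(85,385),c(725,258),c(600,535)])
W=ray('wrist',Q,.026,o)[:,:2]; r=np.c_[(W-O)@ex,(W-O)@ey]*1000; print(r.round(1))
kn=ray('wrist',[[292.5,221]],.084,o)[0,:2]; k=np.r_[(kn-O)@ex,(kn-O)@ey]*1000; pv=ray('wrist',[[368.5,208.5]],.027,o)[0,:2]; print('knob rack',k,'pivot',(pv-O)@ex,(pv-O)@ey)
h=O+ex*.07+ey*.08; print('home',h); print('entry line: origin at rack x-80:',O-ex*.08+ey*.08)
```

```text
rack origin [ 0.54546849 -0.02193813]
[[  1.4  93.6]
 [119.8  94.5]
 [  1.4  65. ]
 [118.6  65.4]
 [  0.3 114.8]
 [  0.6  44.1]
 [131.4 114.5]
 [134.   45. ]]
knob rack [-92.9144372  -18.38000161] pivot -0.007569095602434729 0.0009215276834642591
home [0.62453526 0.04911429]
entry line: origin at rack x-80: [0.47561225 0.06705684]
```

The lip edges give a track centre at y 79.6 mm, against 80 nominal, so the rack frame is good. I'll move to just behind the pale last's neck for a close look, turning on the way.

```bash
python3 -m crank '[[[-0.1,-0.43,0,0,0,-1,85],[-0.1,-0.43,0,0,0,-1,85],[-0.1,-0.43,0,0,0,-1,85],[-0.1,-0.43,0,0,0,-1,85],[-0.1,-0.43,0,0,0,-1,85],[-0.1,-0.43,0,0,0,-1,85],[-0.1,-0.43,0,0,0,-1,85],[-0.1,-0.43,0,0,0,-1,85]]]' ; python3 -m crank '[[[-0.1,-0.43,-0.1,0,0,-1,85],[-0.1,-0.43,-0.1,0,0,-1,85],[-0.1,-0.43,-0.1,0,0,-1,85],[-0.1,-0.43,-0.1,0,0,-1,85],[-0.1,-0.43,-0.1,0,0,-1,85],[-0.1,-0.43,-0.1,0,0,-1,85],[0,0,0,0,0,0,85],[0,0,0,0,0,0,85]]]'
python3 - <<'E'
from h import *
o=manip.get_obs(); p,d=manip.camera('wrist'); cv2.imwrite('pics/w2.png',p); np.save('pics/w2.npy',d); np.save('pics/w2o.npy',np.r_[o['position'],o['ee_rot']])
m=R.from_quat(o['ee_rot']).as_matrix()
print(o['position'],m.round(4),np.degrees(np.arctan2(m[1,0],m[0,0])))
X=cloud('wrist',d,o); z=X[...,2]
M=(z>.094)&(z<.106)
n,l,s,c=cv2.connectedComponentsWithStats(M.astype(np.uint8))
for i in range(1,n):
    if s[i,4]>300:
        q=X[l==i]; r=cv2.minAreaRect((q[:,:2]*1000).astype(np.float32)); print(s[i],r,q[:,2].mean(),q.mean(0))
E
```

```text
clock: 2.95
position: [0.4255, -0.1976, 0.2314]
ee_rot: [0.965, -0.263, 0.0, 0.0]
ft_force: [0.1, -0.6, -0.1]
grip_width: 0.994
clock: 3.95
position: [0.3899, -0.3506, 0.1951]
ee_rot: [0.865, -0.502, -0.0, 0.0]
ft_force: [0.4, 0.2, -0.9]
grip_width: 0.999
[ 0.38992451 -0.35060778  0.1950738 ] [[ 4.967e-01 -8.679e-01 -6.000e-04]
 [-8.679e-01 -4.967e-01 -0.000e+00]
 [-3.000e-04  5.000e-04 -1.000e+00]] -60.21745229293552
[ 292   79   55   97 4409] ((440.5592346191406, -318.9620361328125), (72.01945495605469, 40.06432342529297), 33.65684509277344) 0.10148764604384791 [ 0.4418475  -0.31819117  0.10148765]
```

View pics/w2.png

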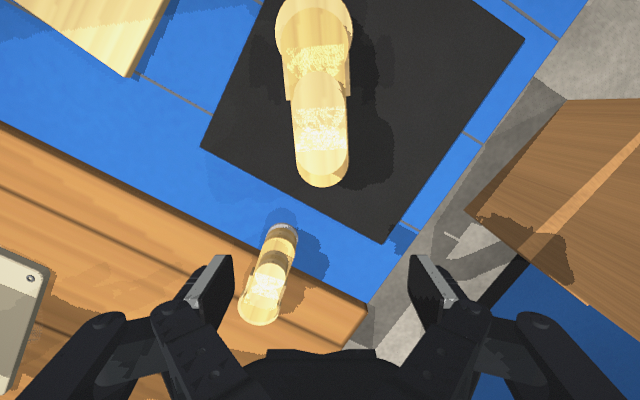

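The neck's top measures 72.0 x 40.1 mm, centred at (0.4406, -0.3190), z 0.1015, with the toe at yaw 33.7°. This agrees with the model. Moving over the neck and down.

```bash
python3 -m crank '[[[0.42,0.26,0,0,0,0.39,85],[0.42,0.27,0,0,0,0.39,85],[0,0,-0.5,0,0,0,85],[0,0,-0.6,0,0,0,85],[0,0,-0.6,0,0,0,85],[0,0,-0.3,0,0,0,85],[0,0,0,0,0,0,85]]]' 80
python3 - <<'E'
from h import *
o=manip.get_obs(); p,d=manip.camera('wrist'); cv2.imwrite('pics/w3.png',p)
m=R.from_quat(o['ee_rot']).as_matrix(); print(o['position'],np.degrees(np.arctan2(m[1,0],m[0,0])),o['ft_force'])
E
```

```text
clock: 4.88
position: [0.4406, -0.318, 0.0747]
ee_rot: [0.882, -0.471, -0.001, 0.0]
ft_force: [0.7, -0.2, 1.1]
grip_width: 0.996
[ 0.44064195 -0.31796876  0.07467046] -56.224876814495325 [ 0.66972232 -0.15286628  1.12493674]
```

View pics/w3.png

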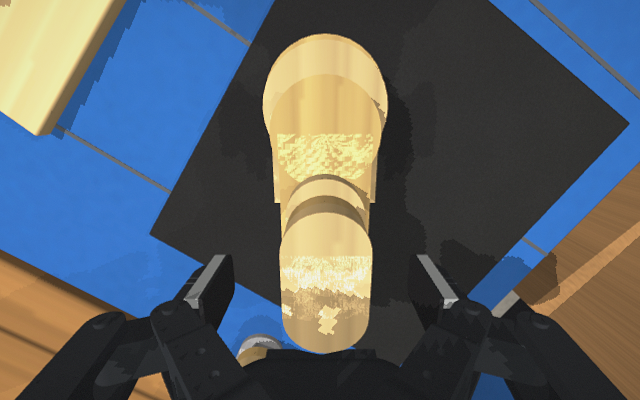

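The neck stands centred between the pads: its sides are at columns 280 and 372, and the pads at 232 and 418. The toe points straight up the picture. I'll lower 6 mm and close.

```bash
python3 -m crank '[[[0,0,-0.1,0,0,0,85],[0,0,0,0,0,0,60],[0,0,0,0,0,0,30],[0,0,0,0,0,0,25],[0,0,0,0,0,0,25],[0,0,0,0,0,0,25],[0,0,0,0,0,0,25]]]' 80
python3 -m crank '[[[0,0,0.1,0,0,0,25],[0,0,0.4,0,0,0,25],[0,0,0.5,0,0,0,25],[0,0,0.5,0,0,0,25],[0,0,0,0,0,0,25]]]'
python3 - <<'E'
from h import *
o=manip.get_obs(); p,d=manip.camera('wrist'); cv2.imwrite('pics/w4.png',p);p,d=manip.camera('scene'); cv2.imwrite('pics/s4.png',cv2.resize(p[130:350,130:400],None,fx=2.5,fy=2.5))
m=R.from_quat(o['ee_rot']).as_matrix(); print(o['position'],np.degrees(np.arctan2(m[1,0],m[0,0])),o['ft_force'],o['torque'],o['grip_width']*85.4)
E
```

```text
clock: 5.8
position: [0.4408, -0.3192, 0.07]
ee_rot: [0.882, -0.472, 0.001, -0.0]
ft_force: [0.7, -0.2, 6.9]
grip_width: 0.459
clock: 6.42
position: [0.441, -0.3193, 0.1608]
ee_rot: [0.882, -0.472, 0.001, -0.0]
ft_force: [-0.8, 0.4, -4.7]
grip_width: 0.453
[ 0.44102935 -0.31931191  0.16075027] -56.30859925140403 [-0.77710033  0.35533549 -4.66701778] [-0.0578757   0.07531015 -0.0027098 ] 38.686259945684654
```

View pics/w4.png

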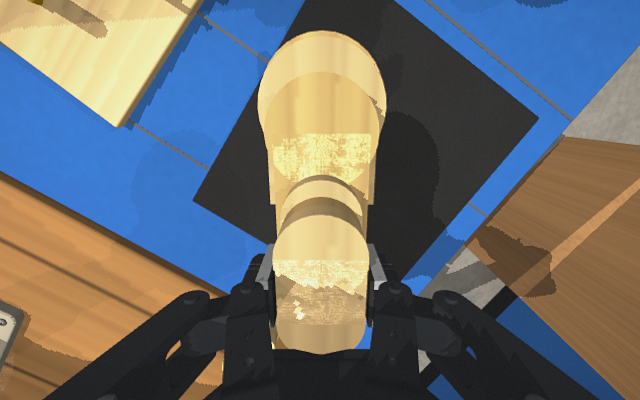

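View pics/s4.png

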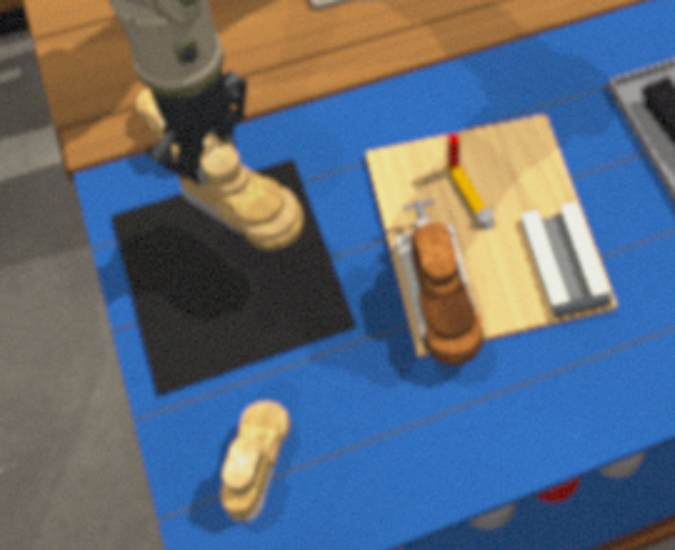

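The last is held and lifted at 38.7 mm opening, with about 5 N of weight, and hangs level and straight. Now I'll raise it, carry it over the knob and parked last to the apron, and turn it to the rack's yaw.

```bash
python3 -m crank '[[[0,0.2,0.4,0,0,-0.9,25],[0,0.4,0.3,0,0,-0.9,25],[0,0.7,0,0,0,-0.9,25],[0.1,0.8,0,0,0,-0.9,25],[0.1,0.9,0,0,0,-0.9,25],[0.1,0.9,0,0,0,-0.9,25],[0.1,0.9,0,0,0,-0.9,25],[0.1,0.8,0,0,0,-0.9,25]]]'
python3 -m crank '[[[0.1,0.6,0,0,0,-0.9,25],[0,0.24,0,0,0,0,25],[0,0,0,0,0,0,25]]]'
python3 - <<'E'
from h import *
o=manip.get_obs(); p,d=manip.camera('wrist'); cv2.imwrite('pics/w5.png',p)
m=R.from_quat(o['ee_rot']).as_matrix(); yaw=np.degrees(np.arctan2(m[1,0],m[0,0])); print(o['position'],yaw,m[:,2],o['ft_force'],o['grip_width']*85.4)
O=np.array([.54547,-.02194]);th=np.radians(-6.87);Rr=np.array([[np.cos(th),-np.sin(th)],[np.sin(th),np.cos(th)]])
print('tcp in rack mm',(o['position'][:2]-O)@Rr*1000,'yaw err',yaw+96.87)
E
```

```text
clock: 7.52
position: [0.4693, 0.0193, 0.1998]
ee_rot: [-0.692, 0.722, 0.001, -0.001]
ft_force: [1.3, -0.3, -4.0]
grip_width: 0.453
clock: 7.9
position: [0.4756, 0.0677, 0.2001]
ee_rot: [-0.665, 0.747, 0.0, -0.001]
ft_force: [0.4, 0.0, -3.6]
grip_width: 0.458
[0.47561036 0.06767419 0.20013484] -96.68778334337931 [-0.00207288 -0.00127587 -0.99999704] [ 0.44533788  0.0460458  -3.64608312] 39.123311604472896
tcp in rack mm [-80.07743298  80.61436738] yaw err 0.18221665662069597
```

View pics/w5.png

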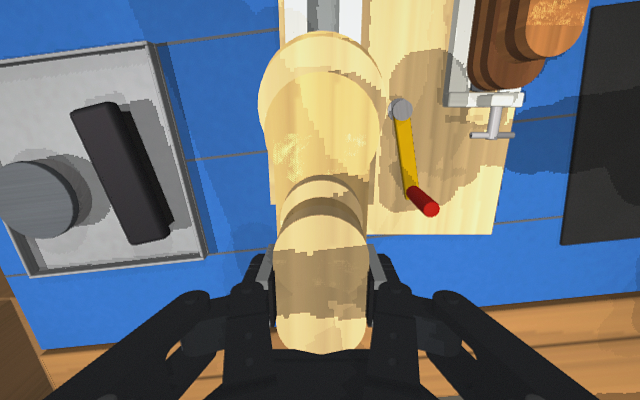

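The last hangs lined up with the free track (TCP at rack y 80.6, yaw error 0.2°), with the slot straight ahead at columns 305-345. Lowering to just above the apron.

```bash
python3 -m crank '[[[0,-0.01,-0.6,0,0,-0.04,25],[0,0,-0.6,0,0,0,25],[0,0,-0.6,0,0,0,25],[0,0,-0.2,0,0,0,25],[0,0,-0.03,0,0,0,25],[0,0,0,0,0,0,25]]]'; python3 -m crank '[[[0,0,-0.02,0,0,0,25],[0,0,-0.02,0,0,0,25],[0,0,0,0,0,0,25]]]'
python3 - <<'E'
from h import *
o=manip.get_obs(); p,d=manip.camera('wrist'); cv2.imwrite('pics/w6.png',p)
p,d=manip.camera('scene'); cv2.imwrite('pics/s6.png',cv2.resize(p[150:300,250:400],None,fx=4,fy=4,interpolation=cv2.INTER_CUBIC))
m=R.from_quat(o['ee_rot']).as_matrix(); yaw=np.degrees(np.arctan2(m[1,0],m[0,0])); print(o['position'],yaw,m[:,2],o['ft_force'],o['torque'],o['grip_width']*85.4)
O=np.array([.54547,-.02194]);th=np.radians(-6.87);Rr=np.array([[np.cos(th),-np.sin(th)],[np.sin(th),np.cos(th)]])
print('tcp in rack mm',(o['position'][:2]-O)@Rr*1000,'yaw err',yaw+96.87)
E
```

```text
clock: 8.7
position: [0.4772, 0.0668, 0.0807]
ee_rot: [-0.662, 0.749, -0.0, 0.001]
ft_force: [0.1, -0.5, -3.7]
grip_width: 0.456
clock: 9.07
position: [0.4764, 0.067, 0.0773]
ee_rot: [-0.663, 0.749, -0.0, 0.0]
ft_force: [0.8, -1.6, -4.2]
grip_width: 0.451
[0.47637566 0.06700076 0.07726612] -97.00699869210194 [ 1.71177856e-04  5.46236142e-05 -9.99999984e-01] [ 0.76996089 -1.57786759 -4.21960113] [0.02059727 0.09841746 0.0105507 ] 38.47872109437976
tcp in rack mm [-79.23707475  80.03731624] yaw err -0.13699869210194038
```

View pics/w6.png

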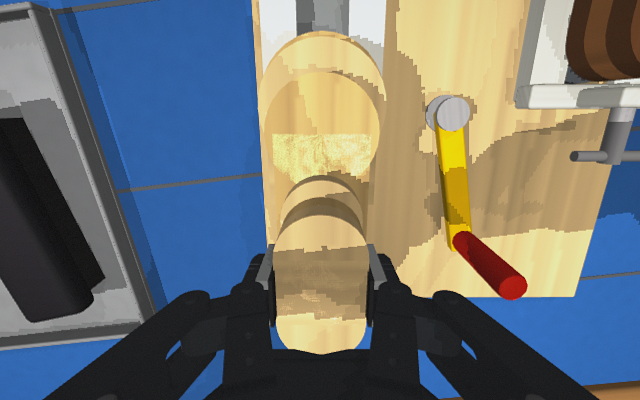

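View pics/s6.png

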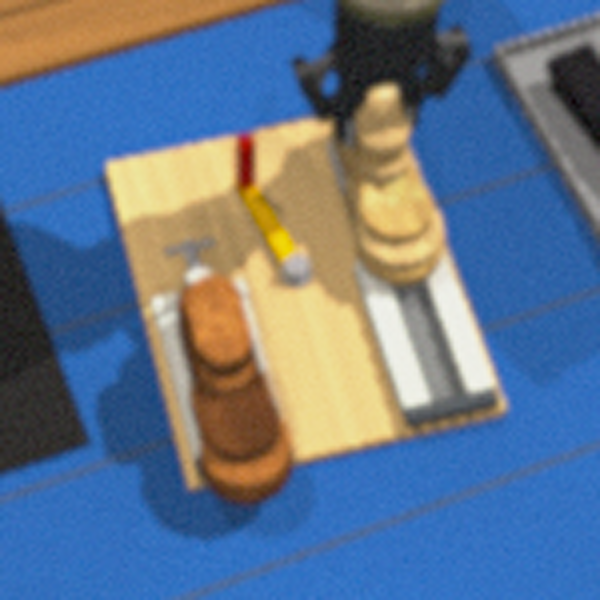

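```bash
python3 -m crank '[[[0,0,-0.015,0,0,0,25],[0,0,0,0,0,0,25]]]'; python3 -m crank '[[[0,0,-0.015,0,0,0,25],[0,0,0,0,0,0,25]]]'
```

```text
clock: 9.43
position: [0.4763, 0.0669, 0.0762]
ee_rot: [-0.663, 0.749, -0.0, -0.0]
ft_force: [0.2, 0.2, -4.5]
grip_width: 0.46
clock: 9.68
position: [0.4764, 0.0669, 0.076]
ee_rot: [-0.662, 0.749, 0.0, -0.0]
ft_force: [-5.5, -1.6, 7.6]
grip_width: 0.459
```

The last touched the apron at TCP z 0.076, as predicted. I'll lift about 1 mm and slide in along the track.

```bash
python3 -m crank '[[[0,0,0.02,0,0,0.01,25],[0.165,-0.02,0,0,0,0,25],[0.165,-0.02,0,0,0,0,25],[0.165,-0.02,0,0,0,0,25],[0,0,0,0,0,0,25]]]';  python3 -m crank '[[[0.165,-0.02,0,0,0,0,25],[0.165,-0.02,0,0,0,0,25],[0,0,0,0,0,0,25]]]'
cat > chk.py <<'E'
from h import *
def chk():
    o=manip.get_obs()
    m=R.from_quat(o['ee_rot']).as_matrix(); yaw=np.degrees(np.arctan2(m[1,0],m[0,0]))
    O=np.array([.54547,-.02194]);th=np.radians(-6.87);Rr=np.array([[np.cos(th),-np.sin(th)],[np.sin(th),np.cos(th)]])
    print('tcp in rack mm',((o['position'][:2]-O)@Rr*1000).round(1),'z',o['position'][2].round(4),'yaw err',round(yaw+96.87,2),'F rack',(o['ft_force'][:2]@Rr).round(1),o['ft_force'][2].round(1),'T',o['torque'].round(2),'t',o['clock']); return o
if __name__=='__main__': chk()
E
python3 chk.py
```

```text
clock: 10.3
position: [0.5068, 0.0629, 0.0764]
ee_rot: [-0.663, 0.749, -0.0, -0.0]
ft_force: [-1.4, -0.5, -4.4]
grip_width: 0.455
clock: 10.68
position: [0.5266, 0.0607, 0.0766]
ee_rot: [-0.663, 0.749, -0.0, 0.0]
ft_force: [0.4, -0.0, -3.7]
grip_width: 0.452
tcp in rack mm [-28.6  79.8] z 0.0766 yaw err -0.11 F rack [0.4 0. ] -3.7 T [-0.03  0.15  0.03] t 10.675
```

The plate is about 35 mm in without any contact force. Continuing.

```bash
python3 -m crank '[[[0.2,-0.024,0,0,0,0,25],[0.2,-0.024,0,0,0,0.02,25],[0.2,-0.024,0,0,0,0,25],[0,0,0,0,0,0,25]]]';python3 chk.py; python3 -m crank '[[[0.2,-0.024,0,0,0,0,25],[0.2,-0.024,0,0,0,0,25],[0.2,-0.024,0,0,0,0,25],[0.15,-0.018,0,0,0,0,25],[0,0,0,0,0,0,25]]]';python3 chk.py
```

```text
clock: 11.18
position: [0.5628, 0.0562, 0.0765]
ee_rot: [-0.663, 0.748, -0.0, -0.0]
ft_force: [-0.2, -0.7, -3.8]
grip_width: 0.456
tcp in rack mm [ 7.8 79.7] z 0.0765 yaw err -0.02 F rack [-0.1 -0.7] -3.8 T [0.08 0.1  0.04] t 11.175
clock: 11.8
position: [0.6074, 0.0509, 0.0764]
ee_rot: [-0.663, 0.748, -0.0, -0.0]
ft_force: [0.8, -0.2, -3.4]
grip_width: 0.455
tcp in rack mm [52.8 79.7] z 0.0764 yaw err -0.02 F rack [ 0.8 -0.1] -3.4 T [0.07 0.1  0.03] t 11.8
```

Roughly 13 mm are left. I'll creep up to the stop and watch the force.

```bash
python3 -m crank '[[[0.08,-0.01,0,0,0,0,25],[0.06,-0.007,0,0,0,0,25],[0.03,-0.004,0,0,0,0,25],[0,0,0,0,0,0,25]]]';python3 chk.py; python3 -m crank '[[[0.03,-0.004,0,0,0,0,25],[0,0,0,0,0,0,25]]]';python3 chk.py
```

```text
clock: 12.3
position: [0.6171, 0.0499, 0.0765]
ee_rot: [-0.664, 0.748, -0.0, -0.0]
ft_force: [0.2, -0.2, -4.6]
grip_width: 0.453
tcp in rack mm [62.5 79.9] z 0.0765 yaw err 0.01 F rack [ 0.2 -0.2] -4.6 T [-0.03  0.08  0.01] t 12.3
clock: 12.55
position: [0.6189, 0.0497, 0.0766]
ee_rot: [-0.664, 0.748, -0.0, -0.0]
ft_force: [-0.7, -1.1, -4.0]
grip_width: 0.456
tcp in rack mm [64.4 79.9] z 0.0766 yaw err 0.01 F rack [-0.6 -1.2] -4.0 T [-0.01  0.07 -0.02] t 12.55
```

```bash
python3 -m crank '[[[0.03,-0.004,0,0,0,0,25],[0,0,0,0,0,0,25]]]';python3 chk.py
```

```text
clock: 12.8
position: [0.6208, 0.0494, 0.0765]
ee_rot: [-0.663, 0.748, -0.0, -0.0]
ft_force: [0.5, -0.9, -4.1]
grip_width: 0.454
tcp in rack mm [66.2 79.9] z 0.0765 yaw err 0.0 F rack [ 0.6 -0.9] -4.1 T [-0.    0.06  0.04] t 12.8
```

```bash
python3 -m crank '[[[0.02,-0.002,0,0,0,0,25],[0,0,0,0,0,0,25]]]';python3 chk.py; python3 -m crank '[[[0.02,-0.002,0,0,0,0,25],[0,0,0,0,0,0,25]]]';python3 chk.py
```

```text
clock: 13.05
position: [0.6215, 0.0494, 0.0764]
ee_rot: [-0.664, 0.748, 0.0, -0.0]
ft_force: [-3.0, -0.2, -2.5]
grip_width: 0.457
tcp in rack mm [66.9 79.9] z 0.0764 yaw err 0.01 F rack [-3.  -0.6] -2.5 T [ 0.09  0.76 -0.03] t 13.05
clock: 13.3
position: [0.6218, 0.0493, 0.0764]
ee_rot: [-0.664, 0.748, 0.001, -0.001]
ft_force: [-8.0, 0.0, 1.4]
grip_width: 0.455
tcp in rack mm [67.3 79.9] z 0.0764 yaw err 0.01 F rack [-8.  -0.9] 1.4 T [0.11 2.02 0.01] t 13.3
```

There is firm contact with the stop: 8 N back at TCP rack x 67 (66 expected), with no sideways force. I'll set it down on the floor and open.

```bash
python3 -m crank '[[[0,0,-0.015,0,0,0,25],[0,0,0,0,0,0,25],[0,0,0,0,0,0,45],[0,0,0,0,0,0,60],[0,0,0,0,0,0,75],[0,0,0,0,0,0,85],[0,0,0,0,0,0,85]]]';python3 chk.py; python3 -m crank '[[[0,0,0.2,0,0,0,85],[0,0,0.5,0,0,0,85],[0,0,0.6,0,0,0,85],[0,0,0.6,0,0,0,85]]]'; python3 -m crank '[[[-0.6,0.07,0.3,0,0,0,85],[-0.8,0.1,0,0,0,0,85],[-0.8,0.1,0,0,0,0,85],[-0.2,-0.02,0,0,0,0,85],[0,0,0,0,0,0,85]]]'
python3 - <<'E'
from h import *
from chk import chk
o=chk(); p,d=manip.camera('wrist'); cv2.imwrite('pics/w7.png',p); np.save('pics/w7.npy',d); np.save('pics/w7o.npy',np.r_[o['position'],o['ee_rot']])
p,d=manip.camera('top'); cv2.imwrite('pics/t7.png',cv2.resize(p[100:250,275:400],None,fx=4,fy=4,interpolation=cv2.INTER_CUBIC))
X=cloud('wrist',np.load('pics/w7.npy'),o);z=X[...,2]
O=np.array([.54547,-.02194]);th=np.radians(-6.87);Rr=np.array([[np.cos(th),-np.sin(th)],[np.sin(th),np.cos(th)]])
rk=(X[...,:2]-O)@Rr*1000
M=(z>.100)&(z<.113)&(rk[...,1]>20); r=cv2.minAreaRect(rk[M].astype(np.float32)); print(M.sum(),r,z[M].mean())
E
```

```text
clock: 14.18
position: [0.6231, 0.0492, 0.0756]
ee_rot: [-0.664, 0.748, -0.0, 0.0]
ft_force: [-0.1, 0.3, 0.4]
grip_width: 0.993
tcp in rack mm [68.6 79.9] z 0.0756 yaw err 0.01 F rack [-0.1  0.3] 0.4 T [ 0.02  0.01 -0.03] t 14.175
clock: 14.68
position: [0.6231, 0.0491, 0.1917]
ee_rot: [-0.663, 0.748, -0.0, 0.0]
ft_force: [0.9, 0.8, 0.5]
grip_width: 0.994
clock: 15.3
position: [0.4794, 0.0642, 0.2086]
ee_rot: [-0.664, 0.748, 0.0, 0.001]
ft_force: [0.7, 0.2, 0.7]
grip_width: 0.996
tcp in rack mm [-75.9  77.7] z 0.2086 yaw err 0.01 F rack [0.7 0.3] 0.7 T [-0.02 -0.04 -0.03] t 15.3
3292 ((50.76891326904297, 80.43061828613281), (40.02129364013672, 42.1625862121582), 89.41461181640625) 0.10743508237362034
```

View pics/w7.png

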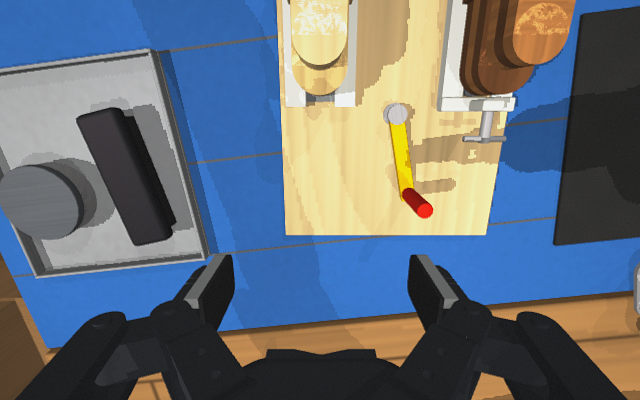

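View pics/t7.png

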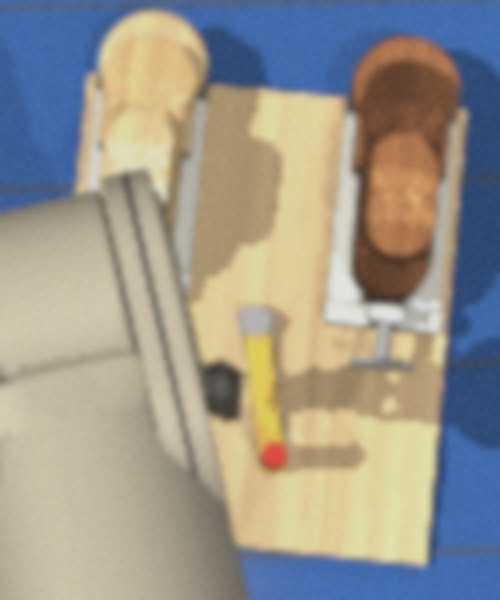

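The last is home. The rear edge of its neck is at rack x 29.7 (30 expected), y 80.4, z 0.107. The knob is untouched. For the keeper, I'll push the knob with closed fingers in two stages: first from the right side, then from behind. No finger then comes between the knob and the last.

```bash
python3 -m crank '[[[-0.18,-0.71,0,0,0,0,40],[-0.18,-0.71,0,0,0,0,0],[-0.18,-0.7,0,0,0,0,0],[0,0,-0.6,0,0,0,0],[0,0,-0.6,0,0,0,0],[0,0,-0.4,0,0,0,0],[0,0,0,0,0,0,0],[0,0,0,0,0,0,0]]]'
python3 - <<'E'
from h import *
from chk import chk
o=chk(); p,d=manip.camera('wrist'); cv2.imwrite('pics/w8.png',p)
E
```

```text
clock: 16.4
position: [0.4476, -0.0635, 0.1126]
ee_rot: [-0.663, 0.748, -0.001, 0.0]
ft_force: [0.8, 0.2, -0.3]
grip_width: -0.001
tcp in rack mm [-92.2 -53. ] z 0.1126 yaw err -0.03 F rack [0.8 0.3] -0.3 T [ 0.02 -0.   -0.01] t 16.4
```

View pics/w8.png

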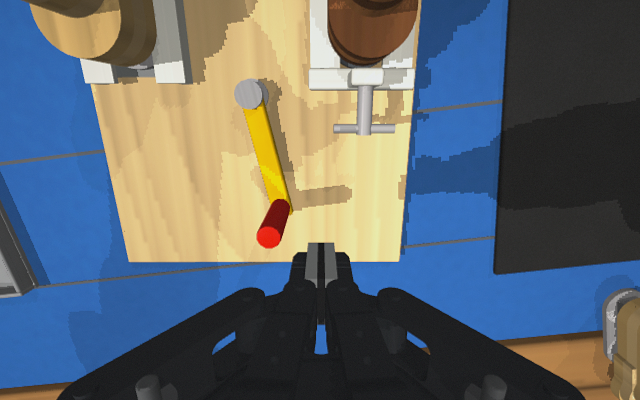

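```bash
python3 -m crank '[[[0,0,-0.5,0,0,0,0],[0,0,-0.45,0,0,0,0],[0,0.28,0,0,0,0,0],[0.02,0.3,0,0,0,0,0],[0.07,0.3,0,0,0,0,0],[0.07,0.2,0,0,0,0,0],[0,0,0,0,0,0,0]]]'
python3 - <<'E'
from h import *
from chk import chk
o=chk(); p,d=manip.camera('wrist'); cv2.imwrite('pics/w9.png',p)
E
```

```text
clock: 17.32
position: [0.4569, 0.0028, 0.0549]
ee_rot: [-0.664, 0.748, -0.0, 0.0]
ft_force: [-0.7, -0.4, -0.0]
grip_width: -0.001
tcp in rack mm [-90.9  13.9] z 0.0549 yaw err 0.1 F rack [-0.6 -0.5] -0.0 T [ 0.   -0.03  0.05] t 17.325
```

View pics/w9.png

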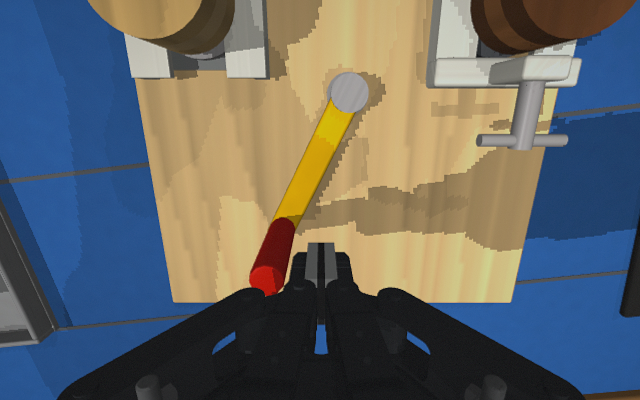

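The knob is moving with the finger: it's at (265,280), just left of the fingertips. I'll continue the push to about 45°, then go round behind the knob.

```bash
python3 -m crank '[[[0.14,0.18,0,0,0,0,0],[0.22,0.18,0,0,0,0,0],[-0.01,-0.1,0,0,0,0,0],[-0.33,0.04,0,0,0,0,0],[-0.33,0.04,0,0,0,0,0],[0.03,0.26,0,0,0,0,0],[0.03,0.26,0,0,0,0,0],[0,0,0,0,0,0,0]]]'
python3 - <<'E'
from h import *
from chk import chk
o=chk(); p,d=manip.camera('wrist'); cv2.imwrite('pics/w10.png',p)
E
```

```text
clock: 18.38
position: [0.4419, 0.0548, 0.0547]
ee_rot: [-0.664, 0.747, -0.0, 0.0]
ft_force: [0.3, -0.5, 0.4]
grip_width: 0.001
tcp in rack mm [-112.    63.8] z 0.0547 yaw err 0.14 F rack [ 0.3 -0.5] 0.4 T [-0.02 -0.05  0.01] t 18.375
```

View pics/w10.png

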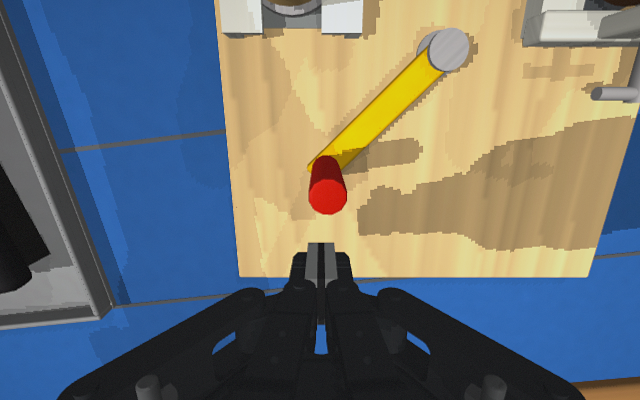

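The knob is right ahead of the closed fingers at (327,195), with the bar about 45° left. Pushing along +x now.

```bash
python3 -m crank '[[[0.17,-0.02,0,0,0,0,0],[0.17,-0.02,0,0,0,0,0],[0.18,0.08,0,0,0,0,0],[0.18,0.08,0,0,0,0,0],[0.17,0.05,0,0,0,0,0],[0.17,0.05,0,0,0,0,0],[0.2,0.03,0,0,0,0,0],[0,0,0,0,0,0,0]]]'; python3 chk.py;  python3 -m crank '[[[0.05,0,0,0,0,0,0],[0.03,0,0,0,0,0,0],[0,0,0,0,0,0,0]]]'; python3 chk.py
```

```text
clock: 19.42
position: [0.5167, 0.0682, 0.0547]
ee_rot: [-0.663, 0.748, -0.001, 0.0]
ft_force: [-0.5, -0.4, -0.4]
grip_width: 0.004
tcp in rack mm [-39.3  86. ] z 0.0547 yaw err -0.01 F rack [-0.4 -0.5] -0.4 T [-0.03 -0.01  0.04] t 19.425
clock: 19.8
position: [0.5204, 0.0683, 0.0547]
ee_rot: [-0.663, 0.748, -0.0, 0.0]
ft_force: [-0.2, -0.3, 0.5]
grip_width: 0.001
tcp in rack mm [-35.7  86.6] z 0.0547 yaw err -0.0 F rack [-0.1 -0.4] 0.5 T [-0.04 -0.03 -0.04] t 19.8
```

```bash
python3 -m crank '[[[0.06,-0.005,0,0,0,0,0],[0.03,0,0,0,0,0,0],[0,0,0,0,0,0,0]]]'; python3 chk.py;  python3 -m crank '[[[0.03,0,0,0,0,0,0],[0,0,0,0,0,0,0]]]'; python3 chk.py
```

```text
clock: 20.18
position: [0.5261, 0.0681, 0.0547]
ee_rot: [-0.663, 0.748, -0.0, 0.0]
ft_force: [-0.0, 0.6, 0.8]
grip_width: 0.001
tcp in rack mm [-30.  87.] z 0.0547 yaw err 0.0 F rack [-0.1  0.6] 0.8 T [-0.01 -0.03 -0.02] t 20.175
clock: 20.42
position: [0.5278, 0.0681, 0.0546]
ee_rot: [-0.663, 0.748, -0.0, -0.0]
ft_force: [-0.1, 0.4, 0.0]
grip_width: 0.002
tcp in rack mm [-28.3  87.3] z 0.0546 yaw err 0.0 F rack [-0.2  0.4] 0.0 T [ 0.05 -0.03  0.02] t 20.425
```

Run:
```python
from h import *
p,d=manip.camera('wrist'); cv2.imwrite('pics/w11.png',p)
```

```text
(no output)
```

View pics/w11.png

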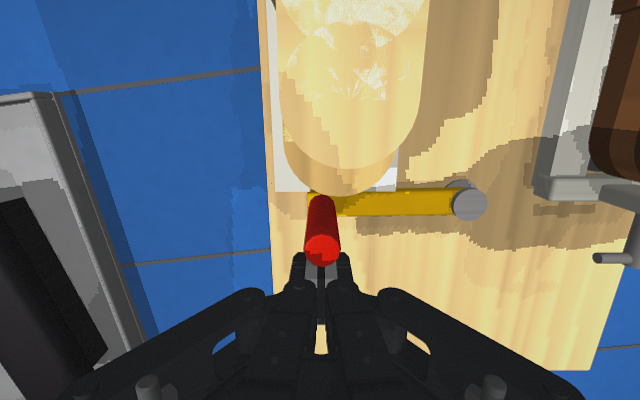

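The bar lies almost straight across behind the heel, from the pivot at (468,200) to the knob's foot at (320,205). I'll creep on until the hard stop shows in the force.

```bash
python3 -m crank '[[[0.02,0,0,0,0,0,0],[0,0,0,0,0,0,0]]]'; python3 chk.py;  python3 -m crank '[[[0.02,0,0,0,0,0,0],[0,0,0,0,0,0,0]]]'; python3 chk.py
```

```text
clock: 20.72
position: [0.5289, 0.0681, 0.0546]
ee_rot: [-0.663, 0.748, -0.0, -0.0]
ft_force: [-0.3, -0.2, -0.6]
grip_width: 0.002
tcp in rack mm [-27.2  87.4] z 0.0546 yaw err 0.0 F rack [-0.3 -0.2] -0.6 T [ 0.02 -0.02  0.  ] t 20.725
clock: 20.98
position: [0.5295, 0.0682, 0.0545]
ee_rot: [-0.664, 0.748, 0.0, -0.001]
ft_force: [-4.5, 0.0, 3.2]
grip_width: 0.0
tcp in rack mm [-26.6  87.5] z 0.0545 yaw err 0.01 F rack [-4.5 -0.5] 3.2 T [-0.08  0.92 -0.  ] t 20.975
```

The hard stop is reached: 4.5 N at the expected finger position. I'll back straight off, rise, and look from clear of the scene.

```bash
python3 -m crank '[[[0.01,0,0,0,0,0,0],[-0.1,0.01,0,0,0,0,0],[-0.4,0.05,0,0,0,0,0],[-0.5,0.06,0.3,0,0,0,0],[0,0,0.8,0,0,0,0],[0,0,0.8,0,0,0,0],[0,0,0.6,0,0,0,0],[-0.2,0,0,0,0,0,0]]]'; python3 -m crank '[[[0,-0.7,0,0,0,0,0],[0,-0.8,0,0,0,0,0],[0,-0.8,0,0,0,0,0],[0,-0.8,0,0,0,0,0],[0,0,0,0,0,0,0]]]'
python3 - <<'E'
from h import *
from chk import chk
o=chk(); p,d=manip.camera('wrist'); cv2.imwrite('pics/w12.png',p)
pt,dt=manip.camera('top'); cv2.imwrite('pics/t12.png',cv2.resize(pt[90:260,150:420],None,fx=2.9,fy=2.9,interpolation=cv2.INTER_CUBIC))
ps,ds=manip.camera('scene'); cv2.imwrite('pics/s12.png',cv2.resize(ps[130:300,220:480],None,fx=3,fy=3,interpolation=cv2.INTER_CUBIC))
O=np.array([.54547,-.02194]);th=np.radians(-6.87);Rr=np.array([[np.cos(th),-np.sin(th)],[np.sin(th),np.cos(th)]])
for n,dd,oo in (('wrist',d,o),('top',dt,None)):
    X=cloud(n,dd,oo);z=X[...,2]; rk=(X[...,:2]-O)@Rr*1000
    M=(z>.098)&(z<.115)&(rk[...,1]>40)&(rk[...,1]<120)&(rk[...,0]>0)&(rk[...,0]<130)
    if M.sum()>30: print(n,'neck',cv2.minAreaRect(rk[M].astype(np.float32)),M.sum())
    K=(z>.078)&(z<.092)&(rk[...,1]>70)&(rk[...,1]<110)&(rk[...,0]>-30)&(rk[...,0]<8)
    if K.sum(): print(n,'knob',rk[K].mean(0),K.sum())
E
```

```text
clock: 21.98
position: [0.4604, 0.0757, 0.2072]
ee_rot: [-0.663, 0.748, -0.001, 0.003]
ft_force: [-0.6, -0.5, -0.4]
grip_width: -0.001
clock: 22.6
position: [0.4576, -0.1142, 0.204]
ee_rot: [-0.661, 0.75, -0.0, -0.0]
ft_force: [0.5, 1.2, -0.3]
grip_width: 0.002
tcp in rack mm [ -76.2 -102.1] z 0.204 yaw err -0.34 F rack [0.3 1.3] -0.3 T [ 0.03 -0.02  0.02] t 22.6
wrist neck ((51.00066375732422, 79.81217956542969), (42.71885299682617, 42.5759162902832), 2.2339439392089844) 3955
wrist knob [-8.19044452 86.13432175] 366
top neck ((67.8653564453125, 77.25070190429688), (40.09746551513672, 72.07192993164062), 89.12075805664062) 448
top knob [-6.8505218 84.8933573] 35
```

View pics/t12.png

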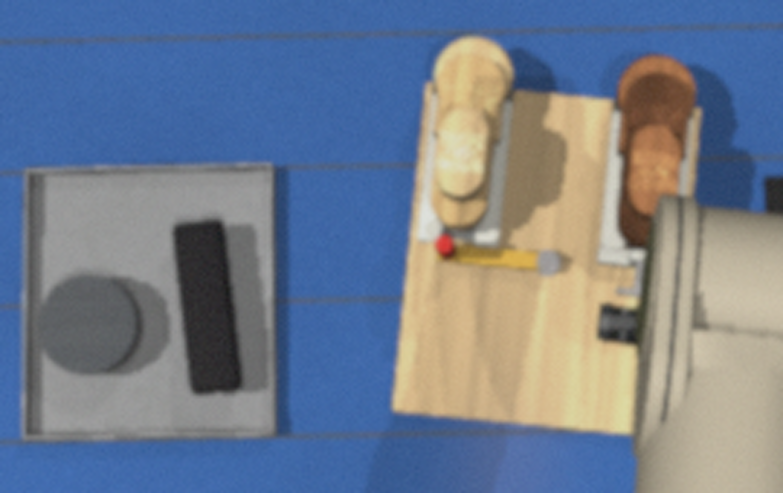

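View pics/w12.png

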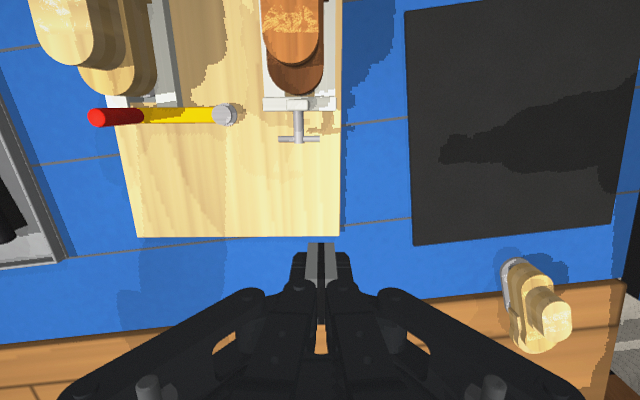

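View pics/s12.png

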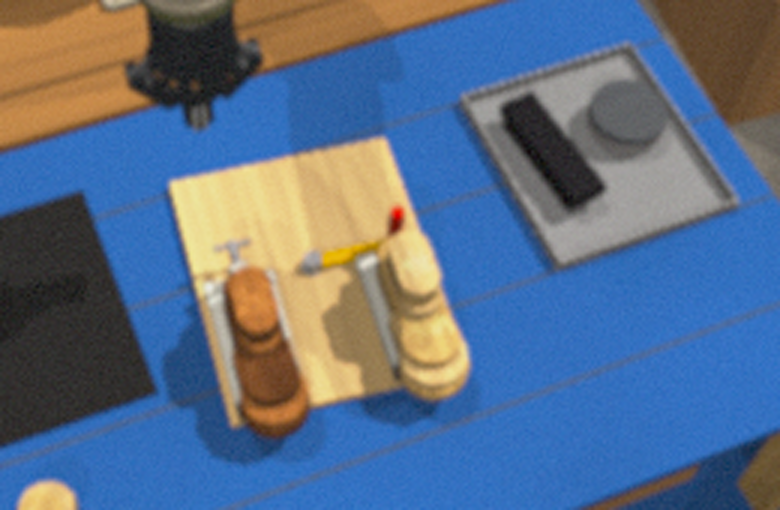

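Everything agrees: the last is home, the bar is across at the stop, and the arm is clear. Handing in.

```bash
python3 -c "
from workcell import manip
print(manip.hand_in())"
```

```text
the job is handed in; nothing more can be done
None
```

The pale last from the mat, the largest of the three, is fully home in the free left track. The yellow keeper bar is swung across behind it, and the job was handed in at about 23 s of the 58 s allowed.

**Loading:** I gripped the last by its neck and slid it in toe first until the stop pushed back with 8 N. I then set it down, let go and backed away. The close-up (wrist) camera puts the rear edge of the neck at 29.7 mm along the rack, where home is 30 mm, and it stayed there after the keeper was closed.

**Keeper:** I pushed the knob round with closed fingers in two stages, until the hard stop answered with 4.5 N. Afterwards the wrist camera put the knob at rack x -8.2, y 86.1 mm, with (-8, 88) expected.

**Disagreement:** The overhead camera reads the neck about 2 mm further in, and both neck and knob about 3 mm to the right. The shift is similar for both, so I took it as that camera's calibration error and relied on the wrist camera and the contact forces.

**Surroundings:** In the last pictures the tin, brush and dark last look untouched. The arm was clear of everything, with about 1 N at the wrist.

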